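# Start the bench fume extractor for the wood-burning class

## Robot

A 6-joint arm with a two-finger parallel gripper is mounted at the origin on the work surface. World frame = base frame: x ahead of the robot, y to its left, z up, the work surface at z = 0. Lengths are in mm, angles in rad, forces in N, time in s.
With the tool pointing down it reaches from about 350 to 775 mm from the base axis. Payload 7.3 kg.
Tool frame: the origin (TCP) lies at the very end of the fingers, on their centre line; the grasp point (between the pads) lies 19 mm behind it; z points along the fingers, y is the line along which they close (so a half turn about z gives the same grasp; the last joint's range is limited). The gripper opens to 92 mm and grips with 3 to 60 N. Pads are 19 mm wide; open, the fingers measure 130 mm over their backs; the gripper's body (75 mm by 190 mm) begins 47 mm behind the grasp point.
Start: joints at [1.188, 0.342, 1.524, -0, 1.275, -0.146], TCP at [123.145, 510.373, 226.741] pointing down, gripper open.
Joint ranges: [-2.53, 2.53], [-0.77, 2.02], [0.04, 2.7], [-1, 4.14], [0.28, 2.66], [-3.11, 3.11]. Speed limits (rad/s): [2.57, 2.57, 3.14, 3.14, 3.14, 3.14].

## Interface

Orientations are given as [roll, pitch, yaw] about the fixed x, y, z axes, in that order (R = Rz(yaw) Ry(pitch) Rx(roll)).
In Python, from plant import bot gives the robot as it stands.
- The arm moves only by the tool jog_arm, never from a script. Its argument "targets" is a list of rows, each an object with "xyz": the shift along the tool's x, y, z as a fraction of full scale, a list of three; "spin": the turn about the tool's z as a fraction of full scale. In form: [{"xyz": [x, y, z], "spin": spin}, ...]. A call has exactly 10 rows; each row shifts and turns the commanded pose from where the row before left it, along the tool's axes as they then stand; what a row does not reach is not made up. Full scale, the value 1, is 80 mm for a shift and 0.1 rad for a turn. A row lasts 1/8 s, in which the tool goes at most 62.5 mm and 10.7 degrees, less where a joint would pass 70% of its speed; a pose out of reach is approached as far as the arm can. A call with a number of a shift or a turn outside -1 to 1 is refused whole. A call with a gripper value outside its range is refused whole. "gripper" is the opening in per cent of the stroke, from 0 (shut) to 100 (fully open), set as the call begins (left out, the last holds). The fingers move at their own pace and stop on an object; the grip force is fixed at half the most. Time passes only in rows, so rows that do not move let the fingers close, or fill a call up. It gives the time, the measured TCP pose, the force, the opening and the grip force at its end, in the units of the state.
- bot.get_obs(): the state, without advancing time (a new reading comes with each control period).
- bot.capture(name): name is "scene" or "top" or "wrist"; returns the picture (420x560x3 uint8, blue, green, red); there is no depth.
- bot.get_calibration(name): a dict with "vfov" (degrees; the focal length in pixels is half the picture's height over the tangent of half this angle, whatever the lens; pixels are square), "cx", "cy" (the principal point, pixels), "eye" and "rotation" of the camera in the world. Camera axes: x right, y down, z forward; pixel columns grow to the right and rows downward; lengths in mm; the calibration is good to about 2 mm. A picture is of the moment at which its call begins: read the wrist's pose just before it. get_calibration takes no time and is no camera call; for the wrist camera it gives the pose at the moment of the call.
- bot.close_job(): hands the job in; it is judged then, once.
The state is a dict: "time": time; "joint_positions": joint angles; "dq": joint speeds; "tau": joint torques, N m; "tool_pos": TCP position; "tcp_rot": TCP orientation; "contact_force": force on the tool from outside, world axes, zero at the start; "moment": the same for the moment, N m; "grip_width": finger opening in mm; "finger_force": force on a finger pad.
Only numpy, scipy, OpenCV 4.12 (cv2) and the standard library are available. Lean on these libraries where they do the work, as an engineer would, in place of code of your own. Each camera call takes 0.05 s, during which the arm holds its last target. There are 200 camera calls.

## Task

Start the fume extractor for the wood-burning class with light fingertip presses: press the power rocker over to on (its far half), then the fan rocker over to high (its right half), then tap the upper arrow key for a longer run time, and last tap the round start key. Keep to this order, leave the lower arrow key alone, do not shove or lift the extractor, and leave the wood, the cork block and the bottle where they are.

Things in the scene. Friction and masses are not known exactly. Their poses are not given: they have to be found in the camera images.
- extractor: Battery-run bench fume extractor, 3.8 kg, loose on rubber feet: a light grey box 217 mm deep (x), 264 mm wide (y), 96 mm high in front, 140 mm at the back; dark intake grille in front; louvres, battery pack and handle behind. Origin: centre of the underside. x points from its front (robot side) to its back, y to its left, z up. Near, far, left, right: as seen by a worker on the robot's side.
- panel_center (a point): Centre of the flat white control panel that is the extractor's whole top, 118 mm above the extractor's origin. The panel rises from front to back at 0.21 rad (12 degrees). All its controls work at 2 to 4 N; a jab of more than 35 N would harm them. Its axes are those of the extractor's body (not tilted).
- power_rocker (a joint): Power rocker, black, far right on the panel: 30 mm long up the slope, 21 mm wide, pivoted in its middle, two flat halves in a shallow V. 0 = off (far half stands up), 0.35 rad = on (far half pressed level with the panel, near half stands up). It moves stiffly, about 2 to 3 N at the end of the far half, and stays where it is left, so press it fully over.
- power_press (a point): Press point of the power rocker: top face of its far half, 2 mm from its outer end; 11 mm beyond the pivot, 13 mm above the panel at off, 9 mm when over. Press 5 mm down, square to the panel, here or up to 8 mm farther out (a fingertip may overhang the end; one that also covers the near half blocks it). Axes at off: x up the slope, y left, z out of the panel; they turn with the rocker.
- fan_rocker (a joint): Fan-speed rocker, the same part lying across the panel, near left: 30 mm long from left to right, 21 mm wide. 0 = low (right half stands up), 0.35 rad = high (right half pressed level, left half stands up). A small dot is printed at its left end, a large dot at its right end. Same force, and it too stays where it is left.
- fan_press (a point): Press point of the fan rocker: top face of its right half, on the centre line, 2 mm from its outer end; heights, stroke and advice as for power_press (farther out is farther right, keep off the left half). Axes at low: x up the slope, y left, z out of the panel; they turn with the rocker.
- longer_key (a joint): Travel of the upper arrow key: 0 = up, 0.003 m = fully down, spring return, 2 N to start and 4 N fully down; a press counts from about 2 mm.
- longer_top (a point): Centre of the top of the upper arrow key: a black rubber triangle pointing up the slope, about 21 mm wide, standing 6 mm out of the panel, near the panel's middle. Axes: x up the slope, y left, z square out of the panel.
- shorter_key (a joint): Travel of the lower arrow key (not to be pressed), the same as the upper one.
- shorter_top (a point): Centre of the top of the lower arrow key, a black rubber triangle pointing down the slope, 60 mm below the upper one towards the near edge. Same axes.
- start_key (a joint): Travel of the round start key: 0 = up, 0.003 m = fully down, spring and forces as the arrow keys.
- start_top (a point): Centre of the top of the round start key: black rubber, 22 mm across, standing 6 mm out of the panel, in its near right corner, 70 mm to the right of the lower arrow key. Same axes.
- slab: Bystander: a slab of wood with bark edges, 170 x 130 x 26 mm, lying flat left of the extractor. Origin: centre of the underside.
- slice: Bystander: a round slice of branch, 60 mm across, 14 mm thick, lying on the slab. Origin: centre of the underside.
- block: Bystander: a cork sanding block 95 x 58 x 32 mm, on the table beside the extractor, on one side or the other. Origin: centre of the underside.
- bottle: Bystander: a water bottle 64 mm across, 180 mm high, standing on the table beside the extractor, on the other side from the block. Origin: centre of the underside.

How it is judged:
By the outcome, as a careful person would: the job done as asked, in the order asked, and still so for the second after the job is handed in, with the robot touching nothing.
It also fails if it takes over 45 s, if anything falls off the work surface, if the arm or the gripper's body presses on something with over 40 N, if the wrist force passes 120 N, or if a joint passes its speed limit or range.

## Working session

There is one attempt and no reset: what is moved stays moved. The work goes in short steps, Python scripts to look and compute and a tool call to move; the robot and the scene stay as the last step left them, time stands still between calls to the robot, and variables do not carry over. Pictures are saved under pics/ and viewed, at most 11 in all, crops included, and the job is handed in when it is done.

Besides the shell and the picture viewer there is one more tool, called by a JSON object that holds its "fn" and its "kwargs", one argument or row to a line. jog_arm: Moves the arm, as the interface text tells. Shift numbers are shares of 80 mm and turn numbers shares of 0.1 rad, none past 1 either way. Its arguments: {"type":"object","properties":{"targets":{"type":"array","items":{"type":"object","properties":{"xyz":{"type":"array","items":{"type":"number"}},"spin":{"type":"number"}}}},"gripper":{"type":"number"}},"required":["targets"]}

```bash
ls; mkdir -p pics; python3 - <<'E'
from plant import bot
import cv2
o=bot.get_obs();print({k:o[k] for k in('time','tool_pos','tcp_rot','contact_force','grip_width')})
for n in('scene','top'):
    cv2.imwrite(f'pics/{n}0.png',bot.capture(n));print(n,bot.get_calibration(n))
E
```

```text
pics
{'time': 0.0, 'tool_pos': array([122.96820692, 509.95786063, 226.04219954]), 'tcp_rot': array([-3.14004233e+00, -2.37206915e-04,  2.90484369e+00]), 'contact_force': array([-0.37640914, -0.20093369,  0.43304709]), 'grip_width': 91.92800821099628}
scene {'vfov': 53.99920087544786, 'cx': 285.82894382246843, 'cy': 212.02755248457723, 'eye': array([ 778.10982459, -265.7620101 ,  799.7683166 ]), 'rotation': array([-2.62474243,  0.01081892,  0.58587223])}
top {'vfov': 56.46146036919432, 'cx': 285.6433015202087, 'cy': 211.7529630224666, 'eye': array([458.68709274,  64.77321752, 931.58253667]), 'rotation': array([-2.99528151,  0.01276649, -1.54192692])}
```

View pics/top0.png

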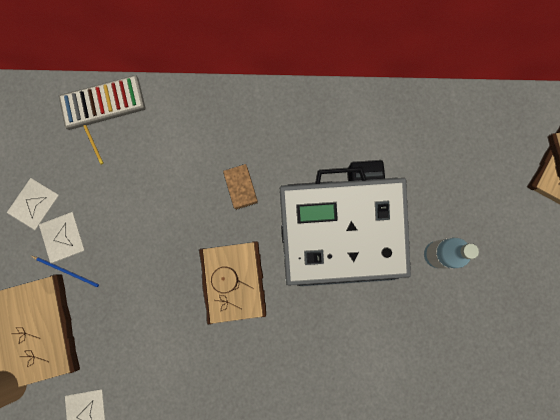

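View pics/scene0.png

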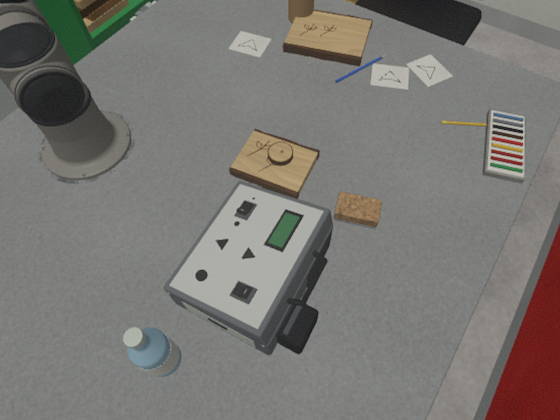

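```bash
python3 - <<'E'
import cv2
a=cv2.imread('pics/top0.png')[165:295,270:420];cv2.imwrite('pics/topc.png',cv2.resize(a,None,fx=4,fy=4,interpolation=3))
a=cv2.imread('pics/scene0.png')[175:345,160:340];cv2.imwrite('pics/scenec.png',cv2.resize(a,None,fx=3.5,fy=3.5,interpolation=3))
E
```

```text
(no output)
```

View pics/topc.png

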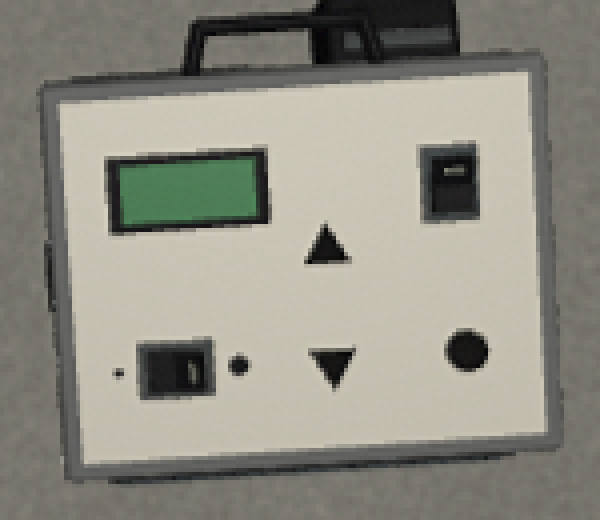

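View pics/scenec.png

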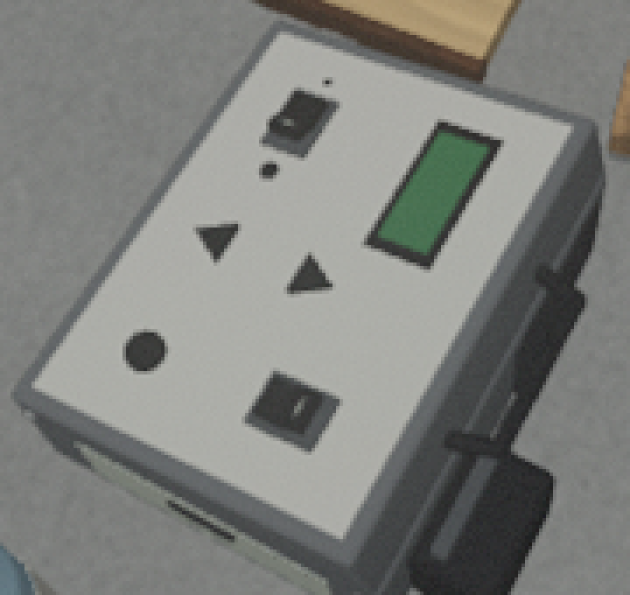

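```bash
cat > h.py <<'E'
import numpy as np
from scipy.spatial.transform import Rotation as R
def ray(c,p):
    f=210/np.tan(np.radians(c['vfov'])/2)
    d=np.array([(p[0]-c['cx'])/f,(p[1]-c['cy'])/f,1.])
    d=R.from_euler('xyz',c['rotation']).as_matrix()@d
    return np.array(c['eye']),d/np.linalg.norm(d)
def proj(c,P):
    f=210/np.tan(np.radians(c['vfov'])/2)
    q=(np.atleast_2d(P)-c['eye'])@R.from_euler('xyz',c['rotation']).as_matrix()
    return q[:,:2]/q[:,2:]*f+[c['cx'],c['cy']]
def tri(rs):
    A=sum(np.eye(3)-np.outer(d,d) for e,d in rs);b=sum((np.eye(3)-np.outer(d,d))@e for e,d in rs)
    return np.linalg.solve(A,b)
E
python3 - <<'E'
from plant import bot
from h import *
from scipy.optimize import least_squares
ct,cs=bot.get_calibration('top'),bot.get_calibration('scene')
T=dict(up=(327,250),low=(333,362),start=(467,351),power=(450,183),fan=(176,369),NL=(84,466),FL=(58,102),FR=(528,71),NR=(549,431))
S=dict(up=(310,278),low=(217,238),start=(145,351),power=(294,412),fan=(301,122),NL=(282,28),FL=(577,126),FR=(345,540),NR=(32,388))
pt={k:(np.array(v)+.5)/4-.5+[270,165] for k,v in T.items()}
ps={k:(np.array(v)+.5)/3.5-.5+[160,175] for k,v in S.items()}
for k in T:
    P=tri([ray(ct,pt[k]),ray(cs,ps[k])]);print(k,P.round(1),(proj(ct,P)[0]-pt[k]).round(1),(proj(cs,P)[0]-ps[k]).round(1))
t=np.tan(.21);c=np.cos(.21);s=np.sin(.21)
names=list(T); hh=dict(up=6,low=6,start=6,power=3,fan=3)
# params: x,y,yaw, W,D half sizes of white, up(u,v), power(u,v), fan(u,v)
def loc(q):
    W,D=q[3:5]; u,v=q[5:7]
    L=dict(up=(u,v),low=(u-60,v),start=(u-60,v-70),power=q[7:9],fan=q[9:11],NL=(-D,W),FL=(D,W),FR=(D,-W),NR=(-D,-W))
    return {k:np.array([a*c-hh.get(k,0)*s,b,118+a*s+hh.get(k,0)*c]) for k,(a,b) in L.items()}
def world(q,l): cy,sy=np.cos(q[2]),np.sin(q[2]);return np.array([q[0]+cy*l[0]-sy*l[1],q[1]+sy*l[0]+cy*l[1],l[2]])
def res(q):
    L=loc(q);e=[]
    for k in names:
        w=world(q,L[k]);e+=[proj(ct,w+[q[11],q[12],0])[0]-pt[k],proj(cs,w-[q[11],q[12],0])[0]-ps[k]]
    return np.r_[np.ravel(e),q[11:13]/3]
r=least_squares(res,[480,0,0,120,100,10,0,30,-70,-30,70,0,0]);q=r.x
print(q.round(3));print(res(q)[:-2].reshape(-1,4).round(1))
for k,l in loc(q).items(): print(k,world(q,l).round(1))
E
```

```text
up [549.7 -58.3 121.6] [-0.3 -0.3] [-0.5  0.1]
low [492.1 -63.4 111.7] [-0.2 -0.2] [-0.3  0. ]
start [ 499.9 -133.1  110.3] [-0.2 -0.2] [-0.3  0.1]
power [ 586.2 -121.   125.7] [-0.4 -0.4] [-0.6  0.1]
fan [486.5  18.2 110.3] [-0.3 -0.3] [-0.4  0.1]
NL [435.8  65.5 102.4] [-0.6 -0.7] [-0.9  0.1]
FL [621.4  83.7 138.9] [-0.5 -0.6] [-0.8  0.2]
FR [ 644.4 -159.2  135.9] [-0.4 -0.4] [-0.8  0.1]
NR [ 459.9 -178.2   99.2] [-0.2 -0.2] [-0.4  0.1]
[ 5.40164e+02 -4.67320e+01  9.90000e-02  1.22509e+02  9.53040e+01
  1.11720e+01 -1.23630e+01  4.02580e+01 -7.85560e+01 -4.72870e+01
  6.97670e+01 -9.75000e-01 -3.92000e-01]
[[ 0.2 -0.7  0.5 -0.6]
 [ 0.4  0.   0.2  0. ]
 [ 0.6  0.4 -0.4 -0.5]
 [ 0.3 -0.3 -0.1 -0.3]
 [ 0.   0.1  0.1  0. ]
 [-0.6 -0.  -0.2  1.1]
 [-0.6  0.3 -0.4  0.1]
 [ 0.1 -0.4  0.   0.3]
 [-0.4  0.5  0.3  0.1]]
up [551.  -58.1 126.2]
low [492.6 -63.9 113.7]
start [ 499.5 -133.5  113.7]
power [ 586.5 -121.1  129.3]
fan [486.6  18.1 111.1]
NL [435.3  66.   98.1]
FL [620.8  84.4 137.9]
FR [ 645.  -159.5  137.9]
NR [ 459.5 -177.8   98.1]
```

{"fn": "jog_arm", "kwargs": {
  "targets": [
    {"xyz": [-0.4,-0.5,0],"spin": -0.84},
    {"xyz": [-0.4,-0.5,0],"spin": -0.84},
    {"xyz": [-0.4,-0.5,0],"spin": -0.84},
    {"xyz": [-0.4,-0.5,0],"spin": -0.84},
    {"xyz": [-0.45,-0.55,0],"spin": 0},
    {"xyz": [-0.45,-0.55,0],"spin": 0},
    {"xyz": [-0.45,-0.55,0],"spin": 0},
    {"xyz": [-0.45,-0.55,0],"spin": 0},
    {"xyz": [-0.45,-0.55,0],"spin": 0},
    {"xyz": [-0.4,-0.5,0],"spin": 0}
  ],
  "gripper": 0
}}

```text
time: 1.35
tool_pos: [469.9, 98.5, 226.5]
tcp_rot: [3.141, -0.0, -3.043]
contact_force: [0.4, 0.8, 0.2]
grip_width: 1.0
finger_force: 0.0
```

```bash
cat >> h.py <<'E'
Q=np.array([540.164,-46.732,.099])
c_,s_=np.cos(.21),np.sin(.21)
def pan(u,v,h=0): # panel coords -> world
    l=np.array([u*c_-h*s_,v,118+u*s_+h*c_]);a=R.from_euler('z',Q[2]).as_matrix();return a@l+[Q[0],Q[1],0]
def where(o): # tcp in (u,v,height over panel along z) for footprint centre
    d=R.from_euler('z',-Q[2]).apply(np.array(o['tool_pos'])-[Q[0],Q[1],0]);return d
def delta(o,P): # tool-frame shift in units of 80mm
    return R.from_euler('xyz',o['tcp_rot']).inv().apply(P-np.array(o['tool_pos']))/80
E
python3 - <<'E'
from plant import bot
from h import *
import cv2
o=bot.get_obs();print(o['time'],o['tool_pos'],o['tcp_rot'],o['contact_force'],o['grip_width'])
c=bot.get_calibration('wrist');print(c)
cv2.imwrite('pics/w1.png',bot.capture('wrist'))
e,d=ray(bot.get_calibration('top'),(470.5,251));print('bottle',e+d*(180-e[2])/d[2])
E
```

```text
1.35 [469.94933618  98.50228565 226.45701323] [ 3.14139032e+00 -3.52436193e-04 -3.04317152e+00] [0.36851467 0.77766851 0.23111247] 0.9618101553764346
{'vfov': 61.61662083199652, 'cx': 278.31702904147403, 'cy': 215.43336500748697, 'eye': array([390.24448036,  91.00623484, 383.49200258]), 'rotation': array([ 2.84312008e+00, -2.90684847e-04,  1.66917954e+00])}
bottle [ 503.17216714 -276.23883047  180.        ]
```

View pics/w1.png

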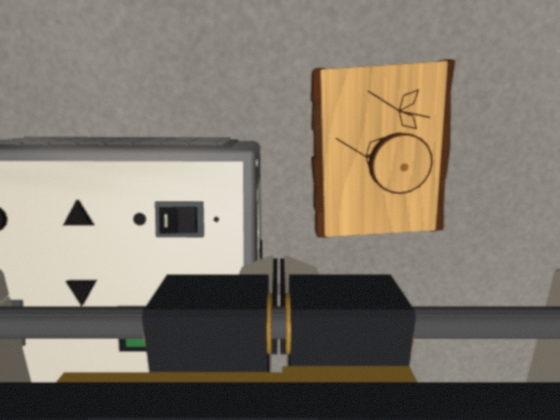

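```bash
python3 - <<'E'
from plant import bot
from h import *
c=bot.get_calibration('wrist');o=bot.get_obs()
for n,p in dict(up=(11.2,-12.4,6),low=(-48.8,-12.4,6),fan=(-47.3,69.8,3),start=(-48.8,-82.4,6)).items(): print(n,proj(c,pan(*p)).round(1))
# power tip target: contact at rocker outer end u=40.3+13
print('ang',3.2406-2*np.pi-o['tcp_rot'][2])
for n,(u,v),(uc,h0,h1) in [('power',(40.3+17,-78.6),(40.3+13,13.7,9)),('fan',(-47.3,69.8-13+4-19),(-47.3+10,13.7,9)),('up',(11.2-2,-12.4),(11.2+6,6,3)),('start',(-48.8-2,-82.4+6),(-48.8+8,6,3))]:
    P=pan(u,v);z0=pan(uc,v,h0)[2];z1=pan(uc,v,h1)[2];print(n,P[:2].round(1),'contact z',z0.round(1),'end',z1.round(1))
E
```

```text
up [[ 83.2 288.5]]
low [[ 79.3 215.5]]
fan [[182.7 216.8]]
start [[ -7.7 215.7]]
ang 0.0027449841942561726
power [ 603.7 -119.4] contact z 142.5 end 137.9
fan [490.   -9.7] contact z 123.6 end 119.0
up [550.3 -58.2] contact z 127.5 end 124.5
start [ 498.3 -127.7] contact z 115.4 end 112.4
```

```bash
python3 - <<'E'
import cv2,numpy as np
from plant import bot
from h import *
a=cv2.imread('pics/w1.png')[235:385,200:360];cv2.imwrite('pics/w1c.png',cv2.resize(a,None,fx=4,fy=4,interpolation=3))
o=bot.get_obs();c=bot.get_calibration('wrist');M=R.from_euler('xyz',o['tcp_rot'])
for p in [(0,0,0),(9.5,19,0),(-9.5,19,0),(9.5,19,-19),(9.5,0,0),(-9.5,0,0)]: print(p,((proj(c,M.apply(p)+o['tool_pos'])-[200,235])*4).round(0))
E
```

```text
(0, 0, 0) [[310. 168.]]
(9.5, 19, 0) [[466.  97.]]
(-9.5, 19, 0) [[462. 236.]]
(9.5, 19, -19) [[485. 169.]]
(9.5, 0, 0) [[310.  97.]]
(-9.5, 0, 0) [[310. 236.]]
```

View pics/w1c.png

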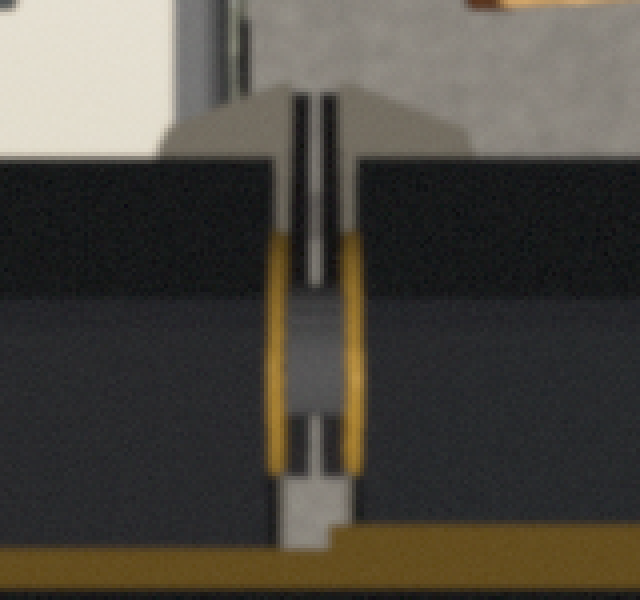

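{"fn": "jog_arm", "kwargs": {
  "targets": [
    {"xyz": [-0.272,-0.575,0],"spin": 0},
    {"xyz": [-0.272,-0.575,0],"spin": 0},
    {"xyz": [-0.272,-0.575,0],"spin": 0},
    {"xyz": [-0.272,-0.575,0],"spin": 0},
    {"xyz": [-0.272,-0.575,0],"spin": 0},
    {"xyz": [0,0,0.3],"spin": 0},
    {"xyz": [0,0,0.3],"spin": 0},
    {"xyz": [0,0,0.2],"spin": 0},
    {"xyz": [0,0,0],"spin": 0},
    {"xyz": [0,0,0],"spin": 0}
  ]
}}

```text
time: 2.65
tool_pos: [600.4, -117.8, 163.7]
tcp_rot: [-3.141, 0.001, -3.042]
contact_force: [0.8, 0.5, 0.4]
grip_width: 0.4
finger_force: 0.0
```

```bash
python3 - <<'E'
from plant import bot
from h import *
import cv2
o=bot.get_obs();print(o['tool_pos'],o['tcp_rot'],o['contact_force'])
print(delta(o,np.array([601,-119.7,144])).round(4))
cv2.imwrite('pics/w2.png',bot.capture('wrist'));cv2.imwrite('pics/s2.png',cv2.resize(bot.capture('scene')[175:345,160:380],None,fx=3.5,fy=3.5,interpolation=3))
E
```

```text
[ 600.44536509 -117.77562535  163.66814898] [-3.14105728e+00  1.44422694e-03 -3.04209216e+00] [0.84133793 0.52936382 0.37924462]
[-0.0042 -0.0245  0.2459]
```

View pics/w2.png

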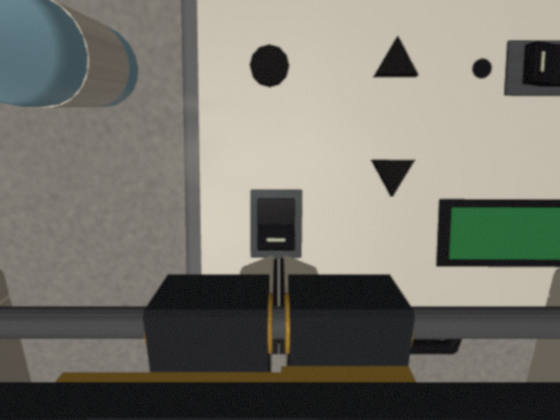

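```bash
python3 - <<'E'
from plant import bot
from h import *
c=bot.get_calibration('wrist')
for n,p in dict(powerpivot=(40.3,-78.6,3),pend=(53.3,-78.6,13),hnear=(25.3,-78.6,2),hfar=(55.3,-78.6,2),up=(11.2,-12.4,6),low=(-48.8,-12.4,6),start=(-48.8,-82.4,6)).items(): print(n,proj(c,pan(*p)).round(1))
E
```

```text
powerpivot [[274.4 226.8]]
pend [[274.2 252.5]]
hnear [[274.4 200.6]]
hfar [[274.5 252.2]]
up [[392.8 175.8]]
low [[396.1  64.7]]
start [[267.3  64.6]]
```

{"fn": "jog_arm", "kwargs": {
  "targets": [
    {"xyz": [0,-0.01,0.1],"spin": 0},
    {"xyz": [0,0,0.1],"spin": 0},
    {"xyz": [0,0,0.0125],"spin": 0},
    {"xyz": [0,0,0.0125],"spin": 0},
    {"xyz": [0,0,0.0125],"spin": 0},
    {"xyz": [0,0,0.0125],"spin": 0},
    {"xyz": [0,0,0.0125],"spin": 0},
    {"xyz": [0,0,0.0125],"spin": 0},
    {"xyz": [0,0,0.0125],"spin": 0},
    {"xyz": [0,0,0.0],"spin": 0}
  ]
}}

```text
time: 4.0
tool_pos: [601.3, -118.6, 140.7]
tcp_rot: [-3.141, 0.004, -3.042]
contact_force: [3.1, 0.7, 4.8]
grip_width: 0.2
finger_force: 2.4
```

{"fn": "jog_arm", "kwargs": {
  "targets": [
    {"xyz": [0,0,0.01],"spin": 0},
    {"xyz": [0,0,0.01],"spin": 0},
    {"xyz": [0,0,0.01],"spin": 0},
    {"xyz": [0,0,0],"spin": 0},
    {"xyz": [0,0,0],"spin": 0},
    {"xyz": [0,0,0],"spin": 0},
    {"xyz": [0,0,0],"spin": 0},
    {"xyz": [0,0,0],"spin": 0},
    {"xyz": [0,0,0],"spin": 0},
    {"xyz": [0,0,0],"spin": 0}
  ]
}}

```text
time: 5.25
tool_pos: [601.9, -118.8, 138.6]
tcp_rot: [-3.14, 0.005, -3.042]
contact_force: [4.8, 1.1, 4.9]
grip_width: 0.1
finger_force: 2.7
```

{"fn": "jog_arm", "kwargs": {
  "targets": [
    {"xyz": [0.01,0,0.01],"spin": 0},
    {"xyz": [0,0,0.01],"spin": 0},
    {"xyz": [0,0,0.01],"spin": 0},
    {"xyz": [0,0,0],"spin": 0},
    {"xyz": [0,0,0],"spin": 0},
    {"xyz": [0,0,0],"spin": 0},
    {"xyz": [0,0,0],"spin": 0},
    {"xyz": [0,0,0],"spin": 0},
    {"xyz": [0,0,0],"spin": 0},
    {"xyz": [0,0,0],"spin": 0}
  ]
}}

```text
time: 6.5
tool_pos: [601.4, -118.9, 137.7]
tcp_rot: [-3.14, 0.007, -3.042]
contact_force: [1.8, 1.4, 12.8]
grip_width: 0.5
finger_force: 6.5
```

{"fn": "jog_arm", "kwargs": {
  "targets": [
    {"xyz": [0,0,-0.15],"spin": 0},
    {"xyz": [0,0,-0.25],"spin": 0},
    {"xyz": [0.35,0.5,0],"spin": 0},
    {"xyz": [0.35,0.5,0],"spin": 0},
    {"xyz": [0.3,0.4,0],"spin": 0},
    {"xyz": [0.24,0.24,0],"spin": 0},
    {"xyz": [0,0,0],"spin": 0},
    {"xyz": [0,0,0],"spin": 0},
    {"xyz": [0,0,0],"spin": 0},
    {"xyz": [0,0,0],"spin": 0}
  ]
}}

```text
time: 7.75
tool_pos: [487.9, 1.4, 166.7]
tcp_rot: [3.142, -0.0, -3.043]
contact_force: [0.3, 0.2, -0.2]
grip_width: 0.1
finger_force: 0.0
```

```bash
cat > look.py <<'E'
from plant import bot
from h import *
import cv2,sys
o=bot.get_obs();print(o['time'],o['tool_pos'],o['tcp_rot'],o['contact_force'])
print(delta(o,np.array([float(a) for a in sys.argv[2:5]])).round(4))
a=cv2.resize(bot.capture('scene')[175:325,160:340],None,fx=3,fy=3,interpolation=3)
b=cv2.resize(bot.capture('wrist')[:300],(540,290));cv2.imwrite(f'pics/{sys.argv[1]}.png',np.hstack([a[:290,:540],b])[:,:1080])
i=np.vstack([a[:300],b[:290]]);cv2.imwrite(f'pics/{sys.argv[1]}.png',i)
c=bot.get_calibration('wrist')
for n,p in dict(power=(40.3,-78.6,3),fan=(-47.3,69.8,3),up=(11.2,-12.4,6),low=(-48.8,-12.4,6),start=(-48.8,-82.4,6)).items(): print(n,(proj(c,pan(*p))*[540/560,290/300]+[0,300]).round(1))
E
python3 look.py l3 486.2 5.5 126
```

```text
7.75 [487.90579393   1.43626455 166.67671134] [ 3.14152709e+00 -2.60843813e-04 -3.04314554e+00] [ 0.34668506  0.23446279 -0.20802974]
[0.0161 0.0526 0.5085]
power [[ 76.9 655.9]]
fan [[292.4 529.9]]
up [[170.4 616.8]]
low [[168.  528.4]]
start [[ 61.8 528.5]]
```

View pics/l3.png

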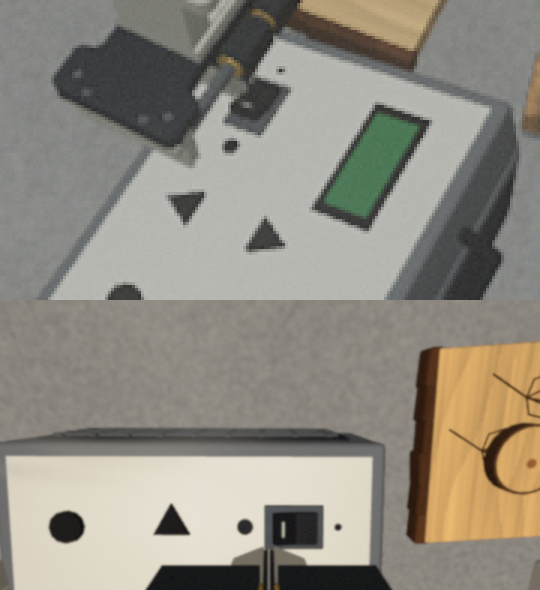

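{"fn": "jog_arm", "kwargs": {
  "targets": [
    {"xyz": [0.03,0.062,0.0],"spin": 0},
    {"xyz": [0,0,0.25],"spin": 0},
    {"xyz": [0,0,0.22],"spin": 0},
    {"xyz": [0,0,0.0125],"spin": 0},
    {"xyz": [0,0,0.0125],"spin": 0},
    {"xyz": [0,0,0.0125],"spin": 0},
    {"xyz": [0,0,0.0125],"spin": 0},
    {"xyz": [0,0,0.0125],"spin": 0},
    {"xyz": [0,0,0.0125],"spin": 0},
    {"xyz": [0,0,0],"spin": 0}
  ]
}}

```text
time: 9.1
tool_pos: [484.7, 6.7, 123.3]
tcp_rot: [3.142, 0.0, -3.042]
contact_force: [0.4, -0.4, -0.2]
grip_width: 0.4
finger_force: 0.2
```

{"fn": "jog_arm", "kwargs": {
  "targets": [
    {"xyz": [0,0,0.0125],"spin": 0},
    {"xyz": [0,0,0.0125],"spin": 0},
    {"xyz": [0,0,0.0125],"spin": 0},
    {"xyz": [0,0,0],"spin": 0},
    {"xyz": [0,0,0],"spin": 0},
    {"xyz": [0,0,0],"spin": 0},
    {"xyz": [0,0,0],"spin": 0},
    {"xyz": [0,0,0],"spin": 0},
    {"xyz": [0,0,0],"spin": 0},
    {"xyz": [0,0,0],"spin": 0}
  ]
}}

```text
time: 10.35
tool_pos: [485.3, 5.7, 121.0]
tcp_rot: [-3.14, 0.002, -3.042]
contact_force: [-0.0, -5.3, 5.0]
grip_width: 0.5
finger_force: 4.0
```

{"fn": "jog_arm", "kwargs": {
  "targets": [
    {"xyz": [0,0.01,0.01],"spin": 0},
    {"xyz": [0,0,0.01],"spin": 0},
    {"xyz": [0,0,0.01],"spin": 0},
    {"xyz": [0,0,0.01],"spin": 0},
    {"xyz": [0,0,0],"spin": 0},
    {"xyz": [0,0,0],"spin": 0},
    {"xyz": [0,0,0],"spin": 0},
    {"xyz": [0,0,0],"spin": 0},
    {"xyz": [0,0,0],"spin": 0},
    {"xyz": [0,0,0],"spin": 0}
  ]
}}

```text
time: 11.6
tool_pos: [485.6, 6.8, 118.3]
tcp_rot: [-3.14, 0.003, -3.042]
contact_force: [-0.7, -3.7, 11.2]
grip_width: 0.3
finger_force: 5.5
```

{"fn": "jog_arm", "kwargs": {
  "targets": [
    {"xyz": [0,0,0.005],"spin": 0},
    {"xyz": [0,0,0.005],"spin": 0},
    {"xyz": [0,0,0],"spin": 0},
    {"xyz": [0,0,0],"spin": 0},
    {"xyz": [0,0,0],"spin": 0},
    {"xyz": [0,0,0],"spin": 0},
    {"xyz": [0,0,0],"spin": 0},
    {"xyz": [0,0,0],"spin": 0},
    {"xyz": [0,0,0],"spin": 0},
    {"xyz": [0,0,0],"spin": 0}
  ]
}}

```text
time: 12.85
tool_pos: [485.7, 6.7, 118.0]
tcp_rot: [-3.14, 0.003, -3.042]
contact_force: [-1.9, -4.5, 15.4]
grip_width: 0.7
finger_force: 9.9
```

{"fn": "jog_arm", "kwargs": {
  "targets": [
    {"xyz": [0,0,-0.15],"spin": 0},
    {"xyz": [0,0,-0.38],"spin": 0},
    {"xyz": [-0.35,-0.44,0],"spin": 0},
    {"xyz": [-0.36,-0.44,0],"spin": 0},
    {"xyz": [0,0,0],"spin": 0},
    {"xyz": [0,0,0],"spin": 0},
    {"xyz": [0,0,0],"spin": 0},
    {"xyz": [0,0,0],"spin": 0},
    {"xyz": [0,0,0],"spin": 0},
    {"xyz": [0,0,0],"spin": 0}
  ]
}}

```text
time: 14.1
tool_pos: [548.0, -56.7, 158.8]
tcp_rot: [3.142, 0.0, -3.042]
contact_force: [0.4, -0.8, -0.9]
grip_width: 0.2
finger_force: 0.0
```

```bash
python3 look.py l4 549 -57 129
```

```text
14.1 [547.99569823 -56.72644577 158.82973235] [ 3.14154638e+00  1.94867886e-04 -3.04212107e+00] [ 0.44982857 -0.77803647 -0.89975266]
[-0.0121 -0.0047  0.3729]
power [[158.7 592.4]]
fan [[402.4 449.7]]
up [[265.1 547.2]]
low [[265.1 446.6]]
start [[146.4 446.6]]
```

View pics/l4.png

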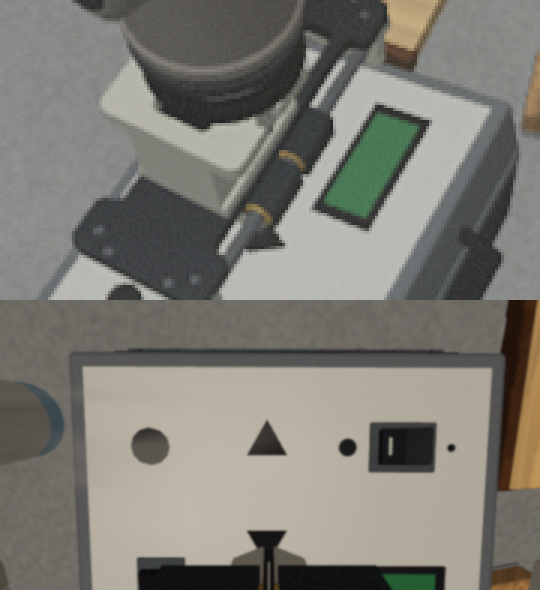

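{"fn": "jog_arm", "kwargs": {
  "targets": [
    {"xyz": [-0.01,0,0.2],"spin": 0},
    {"xyz": [0,0,0.14],"spin": 0},
    {"xyz": [0,0,0.0125],"spin": 0},
    {"xyz": [0,0,0.0125],"spin": 0},
    {"xyz": [0,0,0.0125],"spin": 0},
    {"xyz": [0,0,0.0125],"spin": 0},
    {"xyz": [0,0,0.0125],"spin": 0},
    {"xyz": [0,0,0.0125],"spin": 0},
    {"xyz": [0,0,0],"spin": 0},
    {"xyz": [0,0,0],"spin": 0}
  ]
}}

```text
time: 15.45
tool_pos: [549.4, -56.9, 125.9]
tcp_rot: [-3.141, 0.001, -3.042]
contact_force: [2.7, -0.3, 3.6]
grip_width: 0.4
finger_force: 1.7
```

{"fn": "jog_arm", "kwargs": {
  "targets": [
    {"xyz": [0,0,0.01],"spin": 0},
    {"xyz": [0,0,0.01],"spin": 0},
    {"xyz": [0,0,0.01],"spin": 0},
    {"xyz": [0,0,0],"spin": 0},
    {"xyz": [0,0,0],"spin": 0},
    {"xyz": [0,0,0],"spin": 0},
    {"xyz": [0,0,0],"spin": 0},
    {"xyz": [0,0,0],"spin": 0},
    {"xyz": [0,0,0],"spin": 0},
    {"xyz": [0,0,0],"spin": 0}
  ]
}}

```text
time: 16.7
tool_pos: [549.6, -56.9, 124.4]
tcp_rot: [-3.141, 0.002, -3.042]
contact_force: [1.5, 1.2, 10.5]
grip_width: 0.2
finger_force: 5.5
```

{"fn": "jog_arm", "kwargs": {
  "targets": [
    {"xyz": [0,0,-0.15],"spin": 0},
    {"xyz": [0,0,-0.28],"spin": 0},
    {"xyz": [0.36,-0.42,0],"spin": 0},
    {"xyz": [0.36,-0.42,0],"spin": 0},
    {"xyz": [0,0,0],"spin": 0},
    {"xyz": [0,0,0.2],"spin": 0},
    {"xyz": [0,0,0.14],"spin": 0},
    {"xyz": [0,0,0],"spin": 0},
    {"xyz": [0,0,0],"spin": 0},
    {"xyz": [0,0,0],"spin": 0}
  ]
}}

```text
time: 17.95
tool_pos: [498.5, -129.3, 130.7]
tcp_rot: [-3.141, 0.001, -3.042]
contact_force: [-0.4, 0.2, 0.6]
grip_width: 0.2
finger_force: 0.0
```

```bash
python3 look.py l5 499.2 -129.1 116
```

```text
17.95 [ 498.51829974 -129.34682054  130.70992223] [-3.14133095e+00  6.82713921e-04 -3.04203775e+00] [-0.36840294  0.19315517  0.59109816]
[-0.0087  0.0023  0.1839]
power [[266.9 702.2]]
fan [[527.7 556.4]]
up [[381.9 657.8]]
low [[385.1 555. ]]
start [[260.1 554.9]]
```

View pics/l5.png

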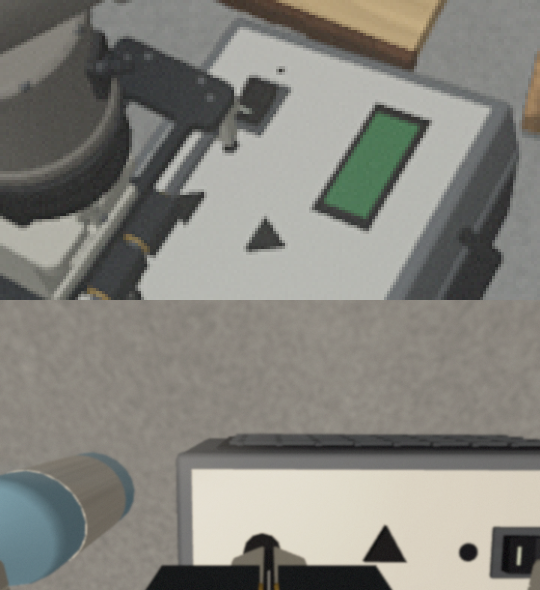

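{"fn": "jog_arm", "kwargs": {
  "targets": [
    {"xyz": [0,-0.01,0.1],"spin": 0},
    {"xyz": [0,0,0.05],"spin": 0},
    {"xyz": [0,0,0.0125],"spin": 0},
    {"xyz": [0,0,0.0125],"spin": 0},
    {"xyz": [0,0,0.0125],"spin": 0},
    {"xyz": [0,0,0.0125],"spin": 0},
    {"xyz": [0,0,0.0125],"spin": 0},
    {"xyz": [0,0,0.0125],"spin": 0},
    {"xyz": [0,0,0.0125],"spin": 0},
    {"xyz": [0,0,0],"spin": 0}
  ]
}}

```text
time: 19.3
tool_pos: [499.0, -130.3, 112.3]
tcp_rot: [-3.141, 0.002, -3.042]
contact_force: [0.0, 2.1, 9.6]
grip_width: 0.4
finger_force: 4.7
```

{"fn": "jog_arm", "kwargs": {
  "targets": [
    {"xyz": [0,0,-0.15],"spin": 0},
    {"xyz": [0,0,-0.5],"spin": 0},
    {"xyz": [0,0,-0.5],"spin": 0},
    {"xyz": [0,0,-0.4],"spin": 0},
    {"xyz": [0.5,0,0],"spin": 0},
    {"xyz": [0.5,0,0],"spin": 0},
    {"xyz": [0.4,0,0],"spin": 0},
    {"xyz": [0,0,0],"spin": 0},
    {"xyz": [0,0,0],"spin": 0},
    {"xyz": [0,0,0],"spin": 0}
  ]
}}

```text
time: 20.55
tool_pos: [387.5, -141.3, 235.2]
tcp_rot: [3.141, 0.0, -3.042]
contact_force: [0.6, 0.4, -0.1]
grip_width: 0.4
finger_force: 0.0
```

```bash
python3 - <<'E'
from plant import bot
import cv2,numpy as np
s=bot.capture('scene');t=bot.capture('top');s0=cv2.imread('pics/scene0.png');t0=cv2.imread('pics/top0.png')
z=lambda a,x,y,w,h,f:cv2.resize(a[y:y+h,x:x+w],(w*f,h*f),interpolation=3)
A=np.hstack([z(s0,220,190,60,120,5),z(s,220,190,60,120,5)][:2])
B=np.vstack([z(i,x,y,28,24,7)[:145] for i in(t0,t) for x,y in((368,200),(300,246))])[:600,:196]
A=A[:600];B=np.vstack([B,np.zeros((600-B.shape[0],196,3),np.uint8)]) if B.shape[0]<600 else B
cv2.imwrite('pics/fin.png',np.hstack([A,B]))
for a,b,n in((t0,t,'top'),(s0,s,'scene')):
    d=cv2.absdiff(a,b).max(2)>60;print(n,d.sum())
print(bot.get_obs()['contact_force'],bot.get_obs()['tool_pos'])
E
```

```text
top 6116
scene 8304
[0.60098933 0.17599641 1.25841274] [ 387.34083305 -141.26970557  235.11336247]
```

View pics/fin.png

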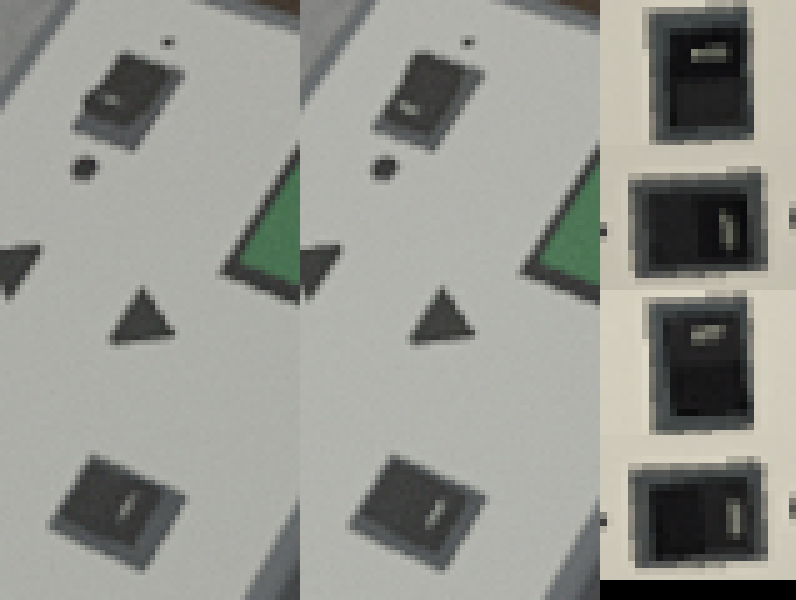

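The before/after crops show both rockers tipped over: the label marks have moved outward, and the halves have swapped shading. The extractor sits at the same pixels as before, so it has not moved.

```bash
python3 -c "
from plant import bot
print(bot.close_job())"
```

```text
the job is handed in; nothing more can be done
None
```

I pressed power to on, fan to high, the upper arrow key, then the start key, in that order, and handed the job in at about 21 s. Images confirm both rockers are over and the extractor unmoved. The key taps I judged only by force (about 10 N when fully down), and the highest force I read was about 16 N.

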